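# Seat and clamp a filter glass in its holder

## Task

Slide the amber filter glass off the loading shelf so that it drops flat into the round cell of the drawer, then push the drawer fully home under the clamp. Screw the brass retaining ring down clockwise until it is snug on the glass, without forcing it, let go, and leave the bottle and the timer where they stand.

Things in the scene. Friction and masses are not known exactly. Their poses are not given: they have to be found in the camera images.
- holder: Fixed filter holder: grey base 270 x 118 mm with an aluminium bridge (legs at y = +-62 mm, 54 mm high). Origin on the worktop under the ring's axis; x is the way the drawer is pushed home (away from the robot), y left, z up. The pulled-out drawer is in front of the bridge, the white loading shelf left of that drawer.
- shelf (a point): Centre of the top of the white loading shelf, 32 mm above the worktop, at x = -130, y = 113.5 mm of the holder; axes as the holder's. 112 mm along x, 125 mm along y; 5 mm high lips along both sides (100 mm between them), open towards the drawer (-y) and at the other end.
- cell (a point): Centre of the floor of the round cell in the black drawer, 18 mm above the worktop; axes as the holder's. Cell 80.5 mm wide, 14 mm deep, its rim level with the shelf. On the rim's far half from the shelf (-y) stands a half-round wall 5.5 mm high: a glass pushed off the shelf along -y stops there, centred, and drops in. Cell at holder x = -130 mm with the drawer out, 0 when home.
- tab (a point): Middle of the free part of the red push tab on the drawer's front: 8 mm thick along x, 40 mm wide, its top 58 mm above the worktop; this point is 46 mm above the worktop, 56 mm in front (-x) of the cell's centre. Push it towards the holder's +x.
- drawer (a joint): Drawer slide in m: 0 pulled out (start), 0.130 fully home at its stop. Slides with about 3 N and stays where it is left.
- ring: Brass retaining ring, captive on its thread in the bridge. Origin on its axis at its lower face, z up. Clockwise from above moves it down, 15 mm per turn; it stays where left. Free turning takes about 0.05 N m. Tube 72 mm outside, 60 mm inside. Lower face 37 to 40 mm above the worktop at the start; it meets a seated glass at 30 mm, where the resistance rises steeply.
- ring_top (a point): On the ring's axis, level with the top of its flange (108 mm wide, 8 mm thick), 36 mm above the ring's lower face; axes as the ring's. On the flange stand three upright finger posts 12 mm thick and 27 mm high on a circle of 46 mm radius: a red one along the ring's own x axis, two black ones 120 degrees to either side. A post can be pushed round from its side with shut fingers.
- glass: Amber filter glass: a disc 76 mm wide, 12 mm thick, about 0.12 kg, lying flat on the loading shelf at the start. Origin at the centre of its underside. A push of 5 to 10 N on a post of the ring clamps it well; over 20 N there is forcing it.
- glass_center (a point): Centre of the filter glass, 6 mm above its underside.
- bottle: Bystander: reagent bottle with a blue cap, 55 mm wide, 102 mm high, left of the bridge. Origin under its centre. To be left alone.
- timer: Bystander: white lab timer, 68 x 66 x 18 mm, right of the drawer. Origin under its centre. To be left alone.

How it is judged:
By the outcome, as a careful person would: the job done as asked, in the order asked, and still so for the second after the job is handed in, with the robot touching nothing.
It also fails if it takes over 64 s, if anything falls off the work surface, if the arm or the gripper's body presses on something with over 40 N, if the wrist force passes 120 N, or if a joint passes its speed limit or range.

## Robot

A 6-joint arm with a two-finger parallel gripper is mounted at the origin on a cart in front of the work surface, level with it; the furniture and walls round the work are solid. World frame = base frame: x ahead of the robot, y to its left, z up, the work surface at z = 0. Lengths are in m, angles in degrees, forces in N, time in s.
With the tool pointing down it reaches from about 0.325 to 0.85 m from the base axis. Payload 15.5 kg.
Tool frame: the origin (TCP) lies at the very end of the fingers, on their centre line; the grasp point (between the pads) lies arm.grip_depth behind it (arm.grip_depth is the distance from the TCP to the grasp point, in m); z points along the fingers, y is the line along which they close (so a half turn about z gives the same grasp; the last joint's range is limited). The gripper opens to 91 mm and grips with 3 to 60 N. Pads are 32 mm wide; open, the fingers measure 118 mm over their backs; the gripper's body (76 mm by 178 mm) begins 60 mm behind the grasp point.
Start: joints at [67.237, 28.281, 77.091, -0, 74.628, -5.472], TCP at [0.186, 0.597, 0.214] pointing down, gripper open.
Joint ranges: [-166.48, 166.48], [-47.26, 123.95], [12.59, 153.08], [-70.14, 250.14], [6.76, 159.57], [-176.63, 176.63]. Speed limits (degrees/s): [108.29, 108.29, 147.25, 172.46, 172.46, 172.46].

## Interface

Orientations are given as a 3x3 rotation matrix whose columns are the frame's x, y, z axes.
In Python, from rig import arm gives the robot as it stands. Calls block until the motion is done:
- arm.move_to(position, orientation): joint-space move of the TCP to a pose.
- arm.move_l(position, orientation=None, feed=0.15): straight line of the TCP; orientation=None keeps the orientation; feed is the mean speed in m/s.
- arm.move_joints(angles): joint-space move.
- arm.grip(opening): finger opening in m; the grip force is fixed at half the most; returns when the fingers have stopped.
- arm.sleep(seconds).
- arm.solve_ik(position, orientation): joint angles nearest the present ones, or None.
- arm.snapshot(name): name is "scene" or "top" or "wrist"; returns the picture (420x560x3 uint8, red, green, blue); there is no depth.
- arm.get_calibration(name): a dict with "intrinsics" (3x3 intrinsics, pixels), "cam_to_world" (4x4, takes a point from camera to world coordinates). Camera axes: x right, y down, z forward; pixel columns grow to the right and rows downward; lengths in m; the calibration is good to about 2 mm. A picture is of the moment at which its call begins: read the wrist's pose just before it. get_calibration takes no time and is no camera call; for the wrist camera it gives the pose at the moment of the call.
A pose or a line that the arm cannot do raises arm.Unreachable and nothing moves.
- arm.sign_off(): hands the job in; it is judged then, once.
Readings, each from a call of its own:
- arm.current_t(): time.
- arm.current_joint_positions(): joint angles.
- arm.current_dq(): joint speeds.
- arm.current_tau(): joint torques, N m.
- arm.current_ee_pos(): TCP position.
- arm.current_tool_rot(): TCP orientation.
- arm.current_force(): force on the tool from outside, world axes, zero at the start.
- arm.current_torque(): the same for the moment, N m.
- arm.current_width(): finger opening in m.
- arm.current_grasp_force(): force on a finger pad.
Only numpy, scipy, OpenCV 4.12 (cv2) and the standard library are available. Lean on these libraries where they do the work, as an engineer would, in place of code of your own. Each camera call takes 0.05 s, during which the arm holds its last target. There are 200 camera calls.

## Working session

There is one attempt and no reset: what is moved stays moved. The work goes in short steps, each a Python script; the robot and the scene stay as the last script left them, time stands still between calls to the robot, and variables do not carry over. Pictures are saved under pics/ and viewed, at most 10 in all, crops included, and the job is handed in when it is done.

```bash
ls; mkdir -p pics; python3 - <<'E'
from rig import arm
import cv2,numpy as np
for n in("scene","top"):
    im=arm.snapshot(n); cv2.imwrite(f"pics/{n}0.png",im[:,:,::-1])
    c=arm.get_calibration(n); print(n,np.round(c["intrinsics"],1).tolist(),np.round(c["cam_to_world"],4).tolist())
a=cv2.imread("pics/top0.png");print(arm.grip_depth,arm.current_t(),np.round(arm.current_tool_rot(),3).tolist())
E
```

```text
pics
scene [[461.9, 0.0, 279.5], [0.0, 461.9, 204.0], [0.0, 0.0, 1.0]] [[0.8526, -0.3719, 0.3671, 0.2579], [-0.5225, -0.6073, 0.5985, -0.5141], [0.0004, -0.7021, -0.7121, 0.6938], [0.0, 0.0, 0.0, 1.0]]
top [[428.0, 0.0, 285.5], [0.0, 428.0, 211.6], [0.0, 0.0, 1.0]] [[-0.1265, -0.9687, 0.2134, 0.381], [-0.992, 0.1243, -0.0239, 0.0222], [-0.0034, -0.2147, -0.9767, 0.9206], [0.0, 0.0, 0.0, 1.0]]
0.0188 0.1 [[-0.955, 0.297, -0.0], [0.297, 0.955, -0.001], [0.0, -0.001, -1.0]]
```

View pics/top0.png

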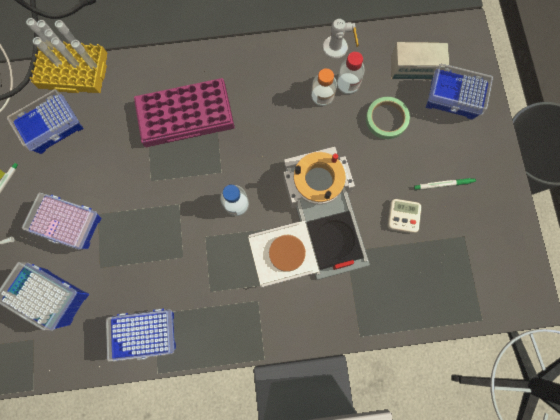

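View pics/scene0.png

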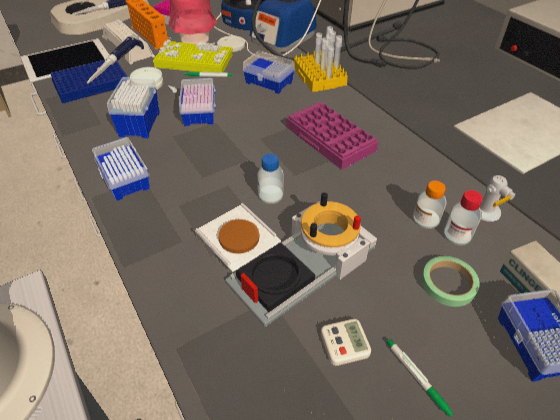

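```bash
cat > h.py <<'E'
import cv2,numpy as np
def ray(cal,uv,z):
    K=cal["intrinsics"];T=cal["cam_to_world"]
    d=T[:3,:3]@np.linalg.solve(K,[uv[0],uv[1],1.]); o=T[:3,3]
    return o+d*(z-o[2])/d[2]
def blobs(im,lo,hi,roi,amin=15):
    hsv=cv2.cvtColor(im,cv2.COLOR_RGB2HSV); m=cv2.inRange(hsv,lo,hi)
    k=np.zeros_like(m); x0,y0,x1,y1=roi; k[y0:y1,x0:x1]=m[y0:y1,x0:x1]
    cs,_=cv2.findContours(k,cv2.RETR_EXTERNAL,cv2.CHAIN_APPROX_NONE)
    return sorted([c for c in cs if cv2.contourArea(c)>=amin],key=cv2.contourArea,reverse=True)
E
cat > m.py <<'E'
from h import *
from rig import arm
rois={"top":(240,130,380,300),"scene":(180,180,390,330)}
for n in("top","scene"):
    im=cv2.imread(f"pics/{n}0.png")[:,:,::-1].copy(); cal=arm.get_calibration(n); r=rois[n]
    hsv=cv2.cvtColor(im,cv2.COLOR_RGB2HSV)
    p={"top":[(287,253),(300,175),(343,265),(337,157),(260,240),(334,200)],"scene":[(240,235),(311,215),(250,288),(357,222),(215,235),(330,250)]}[n]
    print(n,[hsv[v,u].tolist() for u,v in p])
    for nm,lo,hi,z in(("amber",(5,120,60),(13,255,190),.044),("brass",(14,120,120),(24,255,255),.0745),("red",(0,200,90),(4,255,255),.058),("red2",(173,180,90),(180,255,255),.058),("white",(0,0,200),(180,40,255),.032)):
        for c in blobs(im,lo,hi,r)[:3]:
            hl=cv2.convexHull(c); w=np.array([ray(cal,q[0],z)[:2] for q in hl],np.float32)
            (cx,cy),(a,b),g=cv2.minAreaRect(w); e=cv2.minEnclosingCircle(w)
            print(nm,cv2.contourArea(c),c.reshape(-1,2).mean(0).round(1),"rect",np.round([cx,cy,a,b,g],4),"circ",np.round([*e[0],e[1]],4), "ell",np.round(cv2.fitEllipse(w)[0],4) if len(w)>5 else "")
E
python3 m.py; python3 -c "
import cv2
a=cv2.imread('pics/top0.png')[140:290,240:380];b=cv2.imread('pics/scene0.png')[185:325,190:390]
cv2.imwrite('pics/c1.png',cv2.hconcat([cv2.resize(a,(400,429),interpolation=2),cv2.resize(cv2.copyMakeBorder(b,0,10,0,0,0),(400,429))]))"
```

```text
top [[12, 147, 172], [19, 151, 231], [1, 186, 192], [2, 172, 190], [25, 20, 234], [38, 19, 148]]
amber 937.5 [286.8 252.7] rect [0.4868 0.009  0.0715 0.0721 4.4727] circ [0.4869 0.0091 0.0366] ell [0.4869 0.0092]
brass 1840.5 [318.4 175.4] rect [ 6.31300e-01 -7.65000e-02  1.03300e-01  1.05300e-01  8.24907e+01] circ [ 0.6314 -0.0765  0.0533] ell [ 0.6313 -0.0766]
white 3009.0 [282.6 253.1] rect [0.4888 0.0176 0.1108 0.123  7.8954] circ [0.4886 0.0164 0.0812] ell [0.4882 0.016 ]
white 76.5 [347.6 176. ] rect [ 6.39600e-01 -1.44200e-01  1.74000e-02  5.27000e-02  8.68223e+01] circ [ 0.6395 -0.1463  0.0267] ell [ 0.638  -0.1423]
white 73.5 [242.4 202.2] rect [6.07800e-01 8.79000e-02 1.29000e-02 3.52000e-02 8.40432e+01] circ [0.6082 0.0922 0.0178] ell [0.6081 0.0893]
scene [[15, 214, 160], [19, 192, 229], [2, 218, 111], [2, 238, 178], [20, 33, 230], [17, 30, 221]]
amber 315.0 [235.4 237.6] rect [4.79000e-01 1.10000e-03 6.37000e-02 7.94000e-02 1.16135e+01] circ [0.4847 0.0027 0.0403] ell [0.4849 0.002 ]
amber 47.5 [251.6 231.1] rect [ 5.11600e-01 -8.00000e-04  2.04000e-02  2.34000e-02  6.99
[... 295 characters left out ...]
l [ 0.4754 -0.022 ]
red 234.0 [249.3 287.8] rect [ 0.443  -0.1161  0.0199  0.0586  7.8586] circ [ 0.443  -0.1161  0.0304] ell [ 0.4437 -0.1161]
red 55.5 [356.3 222.2] rect [ 6.82900e-01 -9.42000e-02  3.16000e-02  1.12000e-02  4.14769e+01] circ [ 0.6834 -0.0947  0.0159] ell [ 0.6833 -0.0946]
white 2769.0 [238.3 233.9] rect [0.4892 0.0138 0.1116 0.1251 7.6087] circ [0.489  0.0136 0.0819] ell [0.4851 0.0122]
white 459.0 [346.4 244.9] rect [ 6.45900e-01 -1.13100e-01  6.46000e-02  1.25400e-01  7.69168e+01] circ [ 0.6494 -0.0981  0.0651] ell [ 0.649  -0.0971]
white 241.0 [270.9 189.7] rect [6.05900e-01 8.80000e-02 6.43000e-02 3.52000e-02 8.55508e+01] circ [0.6028 0.0883 0.0324] ell [0.6054 0.0883]
```

View pics/c1.png

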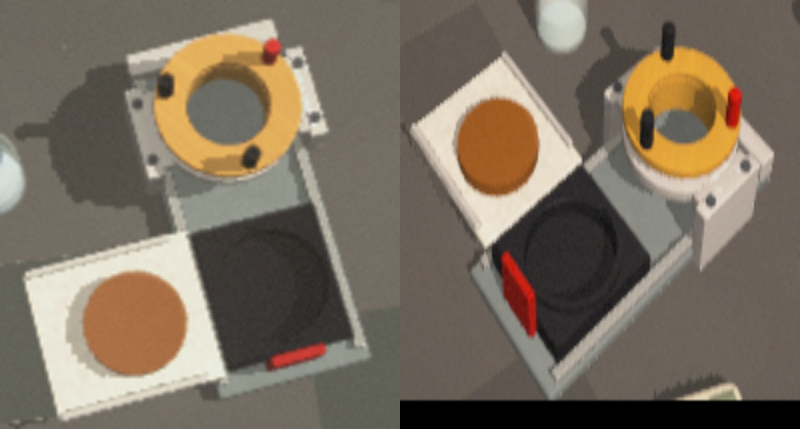

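Top view: glass at pixel (287,253), ring at (320,176), tab at (343,265) and the empty cell at (333,238). The red post is at about -40° world, and the bottle and timer are clear of the work. Shelf, ring and yaw agree, giving holder ≈ (0.632, -0.0785) and yaw 7.75°. Now pushing the glass with open fingers.

```bash
cat >> h.py <<'E'
from rig import arm
H=np.array([.632,-.0785]); YAW=np.radians(7.75)
def W(x,y,z):
    c,s=np.cos(YAW),np.sin(YAW); return np.array([H[0]+c*x-s*y,H[1]+s*x+c*y,z])
def RY(a):  # tool down, tool y at world angle a (rad)
    c,s=np.cos(a),np.sin(a); return np.array([[-s,c,0],[c,s,0],[0,0,-1.]])
def fh():
    f=np.array(arm.current_force()); c,s=np.cos(YAW),np.sin(YAW)
    return np.array([c*f[0]+s*f[1],-s*f[0]+c*f[1],f[2]])
def shot(n,f):
    cal=arm.get_calibration(n); im=arm.snapshot(n); cv2.imwrite(f"pics/{f}.png",im[:,:,::-1]); return im,cal
E
python3 - <<'E'
from h import *
R=min((RY(YAW),RY(YAW+np.pi)),key=lambda R:np.abs(np.array(arm.solve_ik(W(-.13,.163,.16),R))-arm.current_joint_positions()).max())
arm.move_to(W(-.13,.163,.16),R); arm.grip(.05); print(arm.current_t(),arm.current_width())
arm.move_l(W(-.13,.163,.0355),feed=.1); print("down",fh().round(1),arm.current_t())
arm.move_l(W(-.13,.065,.0355),feed=.06); print(fh().round(1),arm.current_t())
for y in np.arange(.062,.0435,-.002):
    arm.move_l(W(-.13,y,.0355),feed=.03); f=fh(); print(round(y,3),f.round(1))
    if abs(f[1])>8: break
print(arm.current_t()); shot("top","t1"); shot("scene","s1"); 
a=cv2.imread('pics/t1.png')[140:290,240:380];b=cv2.imread('pics/s1.png')[185:325,190:390]
cv2.imwrite('pics/c2.png',cv2.hconcat([cv2.resize(a,(400,429),interpolation=2),cv2.resize(cv2.copyMakeBorder(b,0,10,0,0,0),(400,429))]))
E
```

```text
3.0583 0.04988041332371406
down [-0.2 -0.5  0.2] 4.45
[ 0.2 -0.  -0.4] 6.2333
0.062 [0.1 0.5 0.3]
0.06 [0.4 0.4 0.4]
0.058 [-0.1  0.2 -0. ]
0.056 [-1.   0.9  0.7]
0.054 [-0.   0.3  0.1]
0.052 [-0.6  0.4  0.2]
0.05 [ 0.1  0.  -1.1]
0.048 [ 0.3 -0.  -0.2]
0.046 [-0.4  0.4  0.1]
0.044 [ 0.   0.2 -1. ]
8.7333
```

View pics/c2.png

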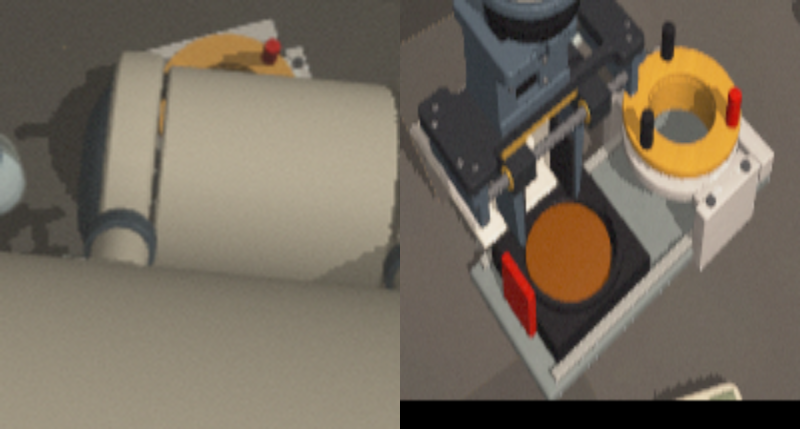

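Scene view: the glass fills the cell, with its centre near scene pixel (274,273) and no side wall showing. I'll back off and check numerically that it lies flat, using the wrist camera.

```bash
python3 - <<'E'
from h import *
arm.move_l(W(-.13,.05,.0355),feed=.1); arm.move_l(W(-.13,.05,.15),feed=.2); arm.grip(0.0)
arm.move_l(W(-.235,0.,.15),feed=.2)
print("t",arm.current_t(),arm.current_width(), "cell",W(-.13,0,0).round(4))
def amb(im,cal,roi):
    hsv=cv2.cvtColor(im,cv2.COLOR_RGB2HSV); cs=blobs(im,(5,120,50),(18,255,255),roi)
    for c in cs[:2]:
        print(cv2.contourArea(c),c.reshape(-1,2).mean(0).round())
        for z in(.030,.044):
            w=np.array([ray(cal,q[0],z)[:2] for q in cv2.convexHull(c)],np.float32); print(z,np.round(cv2.fitEllipse(w),4) if 0 else [np.round(x,4) for x in cv2.fitEllipse(w)[:2]])
im,cal=shot("scene","s2"); amb(im,cal,(225,230,320,330))
im,cal=shot("wrist","w2"); print("wrist"); amb(im,cal,(0,0,560,420))
E
```

```text
t 11.3917 0.00039788506197425554 cell [ 0.5032 -0.096   0.    ]
1163.0 [274. 273.]
0.03 [array([ 0.5035, -0.0953]), array([0.0758, 0.0771])]
0.044 [array([ 0.4983, -0.1041]), array([0.0742, 0.0754])]
54.0 [313. 235.]
0.03 [array([ 0.6137, -0.063 ]), array([0.0272, 0.058 ])]
0.044 [array([ 0.6062, -0.0725]), array([0.0266, 0.0568])]
wrist
6248.5 [402. 201.]
0.03 [array([ 0.5028, -0.0943]), array([0.0765, 0.0774])]
0.044 [array([ 0.4974, -0.0918]), array([0.0728, 0.0737])]
1888.5 [543. 216.]
0.03 [array([ 0.6249, -0.0913]), array([0.0317, 0.092 ])]
0.044 [array([ 0.6136, -0.089 ]), array([0.0302, 0.0876])]
```

View pics/w2.png

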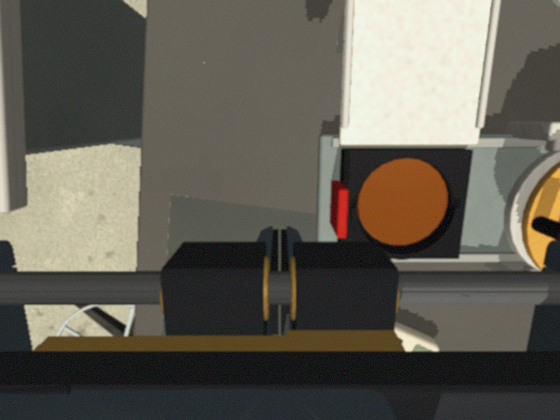

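Wrist view: the glass, centred at (402,201), is flat in the cell. Both views agree at z = 30 mm with a 77 mm diameter. Pushing the drawer home.

```bash
python3 - <<'E'
from h import *
arm.move_l(W(-.232,0,.042),feed=.15); f0=fh()
arm.move_l(W(-.207,0,.042),feed=.1); print(arm.current_t(),fh().round(1))
arm.move_l(W(-.085,0,.042),feed=.08); print(arm.current_t(),(fh()-f0).round(1))
for x in np.arange(-.083,-.064,.001):
    arm.move_l(W(x,0,.042),feed=.02); f=fh()-f0; print(round(x,3),f.round(1))
    if abs(f[0])>9: break
print(arm.current_t())
arm.move_l(W(-.10,0,.042),feed=.1); arm.move_l(W(-.15,0,.15),feed=.25)
print(arm.current_t(),np.round(arm.current_joint_positions(),0))
im,cal=shot("scene","s3"); shot("wrist","w3")
for nm,z in (("red",.058),):
    for c in blobs(im,(0,180,90),(4,255,255),(180,180,390,330)):
        w=np.array([ray(cal,q[0],z)[:2] for q in cv2.convexHull(c)],np.float32); print(c.reshape(-1,2).mean(0),[np.round(v,4) for v in cv2.minAreaRect(w)], "tab home", W(-.056,0,0).round(3))
b=cv2.imread('pics/s3.png')[185:325,190:390]
cv2.imwrite('pics/c3.png',cv2.resize(b,(800,560)))
E
```

```text
12.7583 [-0.7  0.3  0.3]
14.4333 [ 0.6 -0.4 -0.7]
-0.083 [-1.5 -0.3  0.6]
-0.082 [-2.4 -1.5  0.4]
-0.081 [-2.4 -1.3 -0.1]
-0.08 [-2.  -1.2  0.2]
-0.079 [-2.1 -1.  -1.1]
-0.078 [-1.3 -1.6 -0.5]
-0.077 [-1.8 -1.  -0.6]
-0.076 [-1.5 -0.3 -0.2]
-0.075 [-1.6 -1.5 -0.1]
-0.074 [-0.3 -0.1 -0.4]
-0.073 [-1.7 -0.3 -1.1]
-0.072 [-1.2 -1.5 -1.1]
-0.071 [-1.4 -2.   0.5]
-0.07 [-1.  -0.9 -0.9]
-0.069 [-5.6 -1.7  1.9]
-0.068 [-10.2  -3.    5.6]
18.4333
19.525 [-18.  22. 100.   0.  58. -26.]
[306.55737705 249.68852459] [array([ 0.5674, -0.0996]), array([0.0257, 0.0603]), np.float64(5.5165)] tab home [ 0.577 -0.086  0.   ]
[356.46666667 222.        ] [array([ 0.6836, -0.0949]), array([0.0322, 0.0114]), np.float64(46.9148)] tab home [ 0.577 -0.086  0.   ]
```

View pics/c3.png

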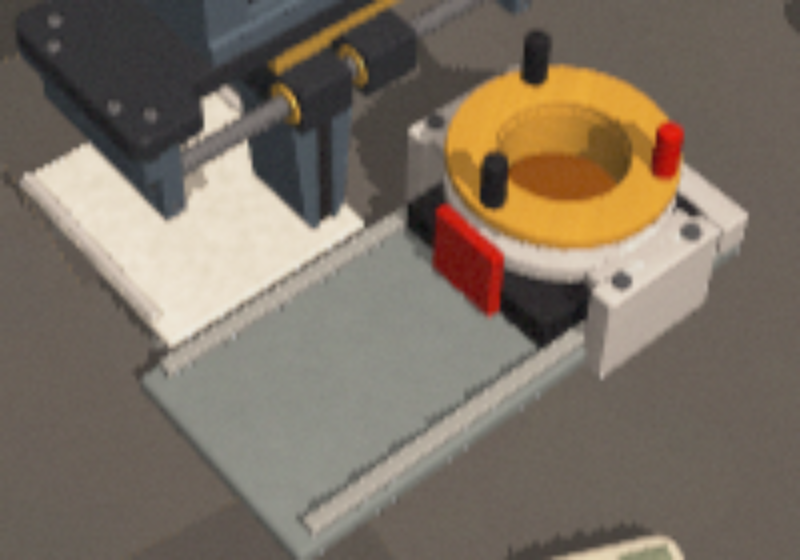

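View pics/w3.png

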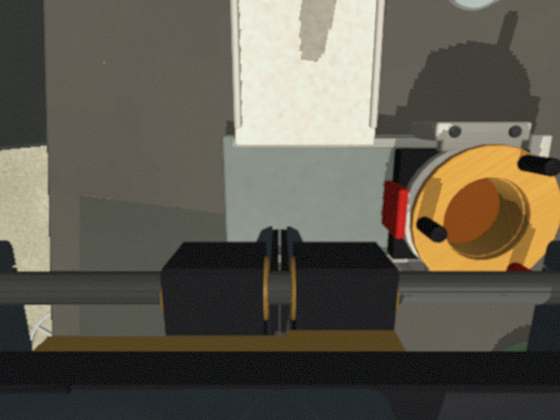

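Scene view: the tab is at pixel (306,250), close to the ring, and the glass shows under the ring. I'll check whether the drawer travelled the full 130 mm by comparing the tab before and after with the same mask.

```bash
python3 - <<'E'
from h import *
cal=arm.get_calibration("scene")
def corners(f):
    im=cv2.imread(f"pics/{f}.png")[:,:,::-1].copy()
    c=blobs(im,(0,170,60),(6,255,255),(180,180,330,330))[0].reshape(-1,2).astype(float)
    out=[]
    # top-left and top-right top corners, bottom-right corner in image
    for d in((-1,-2),(2,-1),(1,2),(-2,1)):
        s=c@np.array(d,float); out.append(c[s>=s.max()-1.0].mean(0))
    return out
c,s=np.cos(YAW),np.sin(YAW)
for a,b,z in zip(corners("s2"),corners("s3"),(.058,.058,.034,.034)):
    p,q=ray(cal,a,z)[:2],ray(cal,b,z)[:2]; d=q-p; g=q-H
    print(a.round(1),b.round(1),"moved",np.round([c*d[0]+s*d[1],-s*d[0]+c*d[1]],4),"holder",np.round([c*g[0]+s*g[1],-s*g[0]+c*g[1]],4))
# glass/ring-hole, wrist red
im=cv2.imread("pics/w3.png")[:,:,::-1].copy(); cal=arm.get_calibration("wrist")
for nm,cc,z in [("red",blobs(im,(0,170,60),(6,255,255),(0,0,560,420)),.058)]:
    for k in cc[:2]:
        w=np.array([ray(cal,q[0],z)[:2]-H for q in cv2.convexHull(k)]); h=w@np.array([[c,-s],[s,c]]); print(nm,h.min(0).round(4),h.max(0).round(4))
im=cv2.imread("pics/w2.png")[:,:,::-1].copy()
E
```

```text
[242.  273.3] [300.  236.3] moved [ 0.1294 -0.    ] holder [-0.0559  0.017 ]
[256.2 287. ] [314.7 249. ] moved [ 0.1282 -0.0015] holder [-0.0551 -0.0215]
[256.  300.7] [313.  262.3] moved [ 0.1269 -0.0009] holder [-0.0638 -0.0286]
[242.3 288. ] [299.  250.5] moved [0.1281 0.0006] holder [-0.0655  0.0075]
red [-0.0708 -0.0195] [-0.0536  0.0253]
red [ 0.0322 -0.0464] [ 0.0484 -0.0412]
```

The travel reads 128 ± 1.5 mm, and the upper finger may have touched the ring flange. I'll push again with the gripper leaned back so that only the fingertips can touch the tab.

```bash
python3 - <<'E'
from h import *
from scipy.spatial.transform import Rotation as Ro
R=np.array(arm.current_tool_rot()); hy=np.array([-np.sin(YAW),np.cos(YAW),0])
Rt=Ro.from_rotvec(-np.radians(18)*hy).as_matrix()@R; print(Rt[:,2].round(2))
arm.move_l(W(-.15,0,.12),Rt,feed=.15); arm.move_l(W(-.10,0,.046),feed=.12); f0=fh()
arm.move_l(W(-.081,0,.046),feed=.08); print(arm.current_t(),(fh()-f0).round(1))
for x in np.arange(-.080,-.055,.001):
    arm.move_l(W(x,0,.046),feed=.03); f=fh()-f0; print(round(x,3),f.round(1))
    if abs(f[0])>10: break
arm.move_l(W(-.10,0,.05),feed=.15); arm.move_l(W(-.14,0,.15),R,feed=.25); print(arm.current_t())
shot("scene","s4")
cal=arm.get_calibration("scene")
for n in("s3","s4"):
    im=cv2.imread(f"pics/{n}.png")[:,:,::-1].copy()
    k=blobs(im,(0,170,60),(6,255,255),(180,180,330,330))[0]; M=cv2.moments(k); print(n,M["m10"]/M["m00"],M["m01"]/M["m00"])
E
```

```text
[ 0.31  0.04 -0.95]
21.6417 [-0.   2.   0.2]
-0.08 [-0.6  1.1 -0.5]
-0.079 [-0.6  1.8  0.2]
-0.078 [-0.9  1.1 -0.2]
-0.077 [-0.3  0.6 -0.8]
-0.076 [0.  1.4 0.5]
-0.075 [ 0.2  1.3 -0.3]
-0.074 [-0.   1.1  0.3]
-0.073 [-0.3  1.1  0.7]
-0.072 [-0.3  1.3 -1. ]
-0.071 [ 0.7  0.5 -0.1]
-0.07 [-0.7  1.9  1.4]
-0.069 [0.4 0.8 0.3]
-0.068 [-1.  1. -1.]
-0.067 [-0.   0.3 -1.4]
-0.066 [-4.4  0.8  1.5]
-0.065 [-13.3  -2.8   6.9]
27.0583
s3 306.755291005291 249.32539682539684
s4 306.67831715210355 249.52103559870548
```

The force rose sharply with no tab movement (306.7 px before and after), so the drawer is at its stop. Now I'll find the ring's angle and turn it clockwise with the near black post.

```bash
cat > ring.py <<'E'
from h import *
A=[]
for f,n,roi in(("top0","top",(325,145,350,170)),("s4","scene",(345,205,370,235))):
    im=cv2.imread(f"pics/{f}.png")[:,:,::-1].copy(); c=blobs(im,(0,140,70),(6,255,255),roi,5)[0]
    M=cv2.moments(c); p=ray(arm.get_calibration(n),(M["m10"]/M["m00"],M["m01"]/M["m00"]),.090)[:2]-H
    A.append(np.degrees(np.arctan2(p[1],p[0]))); print(f,p.round(4),np.hypot(*p).round(4),A[-1].round(1))
post=np.mean(A)+240
def pose(th,z):
    t=np.radians(th); return np.array([H[0]+.046*np.cos(t),H[1]+.046*np.sin(t),z]),RY(t-np.pi/2)
def ft(th,f0): # force resisting the clockwise push
    t=np.radians(th); f=np.mean([arm.current_force() for _ in range(3)],0)-f0
    return f[0]*-np.sin(t)+f[1]*np.cos(t)
th=post+32
p,R=pose(th,.14); print("post",post,"ik",np.round(arm.solve_ik(p,R),0))
arm.move_to(p,R); p,R=pose(th,.081); arm.move_l(p,R,feed=.15); f0=np.array(arm.current_force()); print("t",arm.current_t(),f0.round(1))
t0=th; mode=6.; log=[]; tf=0
def zz(th): return .081-.015*max(0,(post+19-th))/360
while t0-th<290 and arm.current_t()<56:
    st=6. if th>post+19-140 else (1.5 if tf<2.8 else .5)
    th-=st; arm.move_l(*pose(th,zz(th)),feed=.07); tf=ft(th,f0); log.append((round(th-post,1),round(tf,1)))
    if tf>(9 if st==6 else 7.5): break
print(log); print("t",arm.current_t(),"th",th,arm.current_force())
np.save("th.npy",[th,post,zz(th)])
E
python3 ring.py
```

```text
top0 [ 0.0302 -0.0334] 0.0451 -47.9
s4 [ 0.0304 -0.037 ] 0.0478 -50.6
post 190.7602016585386 ik [ -16.   31.   84.   -0.   64. -149.]
t 29.5833 [-0.5  0.6  0.7]
[(np.float64(26.0), np.float64(0.9)), (np.float64(20.0), np.float64(1.1)), (np.float64(14.0), np.float64(1.4)), (np.float64(8.0), np.float64(1.0)), (np.float64(2.0), np.float64(0.9)), (np.float64(-4.0), np.float64(1.4)), (np.float64(-10.0), np.float64(1.1)), (np.float64(-16.0), np.float64(1.4)), (np.float64(-22.0), np.float64(0.6)), (np.float64(-28.0), np.float64(-0.0)), (np.float64(-34.0), np.float64(0.6)), (np.float64(-40.0), np.float64(0.5)), (np.float64(-46.0), np.float64(0.9)), (np.float64(-52.0), np.float64(0.2)), (np.float64(-58.0), np.float64(0.2)), (np.float64(-64.0), np.float64(0.0)), (np.float64(-70.0), np.float64(0.4)), (np.float64(-76.0), np.float64(-1.6)), (np.float64(-82.0), np.float64(0.6)), (np.float64(-88.0), np.float64(-0.6)), (np.float64(-94.0), np.float64(0.3)), (np.float64(-100.0), np.float64(-0.4)), (np.float64(-106.0), np.float64(-0.9)), (np.float64(-112.0), np.float64(-1.0)), (np.float64(-118.0), np.f
[... 1038 characters left out ...]
4(-0.3)), (np.float64(-163.0), np.float64(0.5)), (np.float64(-164.5), np.float64(1.1)), (np.float64(-166.0), np.float64(1.0)), (np.float64(-167.5), np.float64(3.2)), (np.float64(-168.0), np.float64(4.8)), (np.float64(-168.5), np.float64(3.8)), (np.float64(-169.0), np.float64(4.5)), (np.float64(-169.5), np.float64(5.1)), (np.float64(-170.0), np.float64(4.5)), (np.float64(-170.5), np.float64(4.5)), (np.float64(-171.0), np.float64(4.8)), (np.float64(-171.5), np.float64(4.8)), (np.float64(-172.0), np.float64(6.3)), (np.float64(-172.5), np.float64(6.7)), (np.float64(-173.0), np.float64(6.0)), (np.float64(-173.5), np.float64(7.7))]
t 46.55 th 17.26020165853859 [-0.33244836  8.67745031  3.34799696]
```

Resistance rose steeply after about 190° of ring travel (≈8 mm, as expected) and reached about 8 N. Backing off, lifting and checking.

```bash
cat > off.py <<'E'
from h import *
th,post,z=np.load("th.npy")
t=np.radians(th); p=np.array(arm.current_ee_pos()); tang=np.array([-np.sin(t),np.cos(t),0])
arm.move_l(p+.008*tang,feed=.08); arm.move_l(p+.008*tang+[0,0,.09],feed=.2)
arm.move_l(p+[-.12,.10,.12],feed=.25); print(arm.current_t(),np.round(arm.current_force(),1))
shot("scene","s5"); b=cv2.imread('pics/s5.png')[150:360,150:430]; cv2.imwrite('pics/c5.png',cv2.resize(b,(800,600)))
E
python3 off.py
```

```text
48.1667 [-0.2  0.2 -0.5]
```

View pics/c5.png

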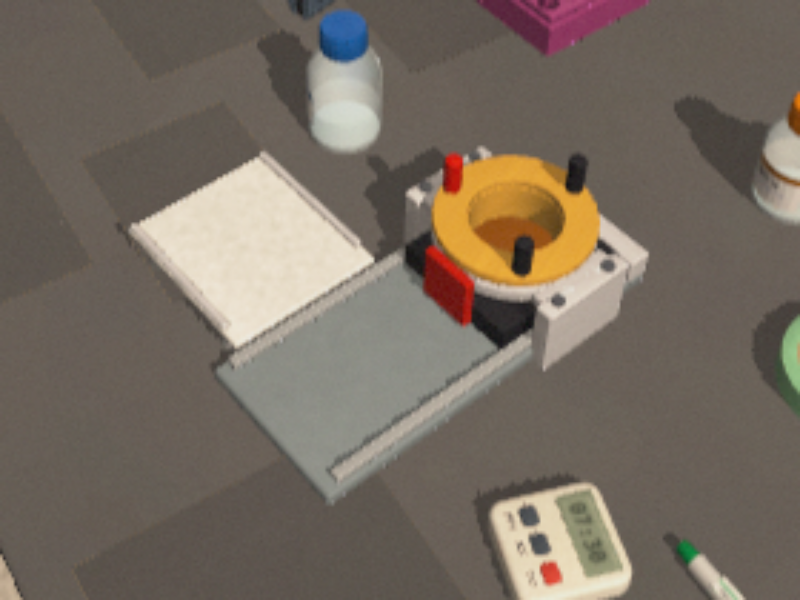

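The final view shows the drawer home with the tab at crop (448,287), and the ring down with the red post moved round to (453,172). The glass is under the ring, the bottle and timer are where they started, and the arm is clear.

```bash
python3 -c "
from rig import arm
print(arm.sign_off())"
```

```text
the job is handed in; nothing more can be done
None
```

Job handed in at about 48 s: the glass lies flat in the cell, the drawer is home at its stop, and the ring is snug at about 8 N on the post, with the bottle and timer untouched.

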